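Count to the third gap and slide the knob home

TASK

Knobs are kept in panel order, counted from the end of the rack where the round-topped post stands. Set a fingertip lightly on the sprung brass strip at the first gap, run it along the strip without lifting off, past the second gap to the third, and stop there, not running on to the fourth. Then push the cream knob along the bench into that third gap until it rests against the back, keeping it flat on the bench (never lifted or tipped), leave the other parts on the bench where they are, and draw clear.

Things in the scene. Friction and masses are not known exactly. Their poses are not given: they have to be found in the camera images.
- rack: Pale wooden rack fixed to the bench, 50 mm deep (x), 282 mm long (y), yaw within 0.15 rad. Origin: centre of its underside, on the bench; +x points away from the robot to its back, y along its length. Seven dividers 6 mm thick, 30 mm high, with rounded noses, at y = 0, +-46, +-92, +-138 mm make six gaps 40 mm wide, centred at y = +-23, +-69, +-115 mm, open above and towards -x.
- mouths (a point): Point on the bench in the line of the gaps' mouths, at x = -25 mm, y = 0 in the rack's frame; axes as the rack's. The gaps have no floor but the bench; their back is the front face of a beam 32 mm high, 30 mm behind the mouths (rack x = +5 mm). Gaps one, two, three are at rack y = +115, +69, +23 mm if the round post is at the +y end, else -115, -69, -23 mm.
- strip: Flat brass strip, the counting rail, 16 mm wide, 278 mm long, 3 mm thick, over the rack's back beam. Origin: middle of its top face, at rack x = +15 mm, y = 0, 46 mm above the bench; axes as the rack's. On springs, it goes straight down as a whole: 0.5 N starts it, then 0.4 N per mm, to a stop at 8 mm (about 4 N). Over 20 N against the stop is too hard.
- round_post: Brass post fixed to the bench at the end of the rack to count from: round, 22 mm diameter, with a ball-shaped top, 54 mm high. Origin: centre of its underside. It stands at x = 0, y = +155 mm or y = -155 mm in the rack's frame; which of the two changes from run to run.
- square_post: Brass post fixed to the bench at the other end of the rack: square block 22 x 22 mm with flat top, 36 mm high. Origin: centre of its underside.
- knob: Cream ceramic radio knob standing loose on the bench in front of the rack, 60 g: round skirt 34 mm diameter, 12 mm high, then a fluted grip about 30 mm diameter up to 26 mm. Origin: centre of its underside. Pushed low at the skirt it slides upright. Home in a gap its origin is at rack x = -12 mm and it sticks 4 mm out of the mouth, so the fingers need not enter.
- valve: Bystander: old radio valve, brown bakelite base 38 mm diameter, glass bulb 42 mm, 98 mm tall, loose, standing well to the left of the rack. Origin: centre of its underside.
- capacitor: Bystander: brass tuning capacitor 60 x 42 x 44 mm with aluminium vanes, loose, standing well to the right of the rack. Origin: centre of its underside.
- bezel: Bystander: chrome meter bezel, ring 76 mm outside diameter, 12 mm high, loose, lying behind the rack. Origin: centre of its underside. Far to the left, beyond the valve, a green cast-iron hand press, 275 mm high to its lever ball, is fixed to the bench, at least 0.4 m left of the base's middle line and out of the way.
Not all that is in view belongs to the job. Of the things shaped like the knob, the cream one is meant.

How it is judged:
By the outcome, as a careful person would: the job done as asked, in the order asked, and still so for the second after the job is handed in, with the robot touching nothing.
It also fails if it takes over 72 s, if anything falls off the work surface, if the arm or the gripper's body presses on something with over 40 N, if the wrist force passes 120 N, or if a joint passes its speed limit or range.

ROBOT

A 6-joint arm with a two-finger parallel gripper is mounted at the origin on the work surface. World frame = base frame: x ahead of the robot, y to its left, z up, the work surface at z = 0. Lengths are in m, angles in rad, forces in N, time in s.
With the tool pointing down it reaches from about 0.275 to 0.775 m from the base axis. Payload 14.6 kg.
Tool frame: the origin (TCP) lies at the very end of the fingers, on their centre line; the grasp point (between the pads) lies 19 mm behind it (ctrl.tcp_to_grasp is the distance from the TCP to the grasp point, in m); z points along the fingers, y is the line along which they close (so a half turn about z gives the same grasp; the last joint's range is limited). The gripper opens to 85 mm and grips with 20 to 120 N. Pads are 22 mm wide; open, the fingers measure 114 mm over their backs; the gripper's body (76 mm by 85 mm) begins 54 mm behind the grasp point. The pads swing forward as they close: fully open they stand 13 mm farther back than shut.
Start: joints at [-1.504, 0.263, -0.048, 1.259, 0, 1.415], TCP at [0.115, -0.512, 0.231] pointing down, gripper open.
Joint ranges: [-2.65, 2.65], [-0.89, 1.7], [-1.18, 1.37], [-2.13, 2.11], [-1.35, 1.29], [-3.14, 3.14]. Speed limits (rad/s): [1.89, 1.89, 2.57, 2.79, 3.14, 3.14].

INTERFACE

Orientations are given as a unit quaternion [x, y, z, w].
In Python, from rig import ctrl, kin, capture, camera_params, workorder gives the robot as it stands. Calls block until the motion is done:
- ctrl.move_pose(position, orientation): joint-space move of the TCP to a pose.
- ctrl.line_to(position, frame=None, rate=0.15): straight line of the TCP; frame=None keeps the orientation; rate is the mean speed in m/s.
- ctrl.goto_joints(angles): joint-space move.
- ctrl.set_gripper(opening, strength=None): opening from 0.0 (shut) to 1.0 (fully open); strength is the grip in N (None keeps the last); returns when the fingers have stopped.
- ctrl.wait(seconds).
- kin.solve_ik(position, orientation): joint angles nearest the present ones, or None.
- ctrl.sense(): the state.
- capture(name): name is "scene" or "top" or "wrist"; returns the picture (400x640x3 uint8, red, green, blue); there is no depth.
- camera_params(name): a dict with "intrinsics" (3x3 intrinsics, pixels), "k1" (the pictures are not rectified: a ray, as slopes to the right and down, at radius r is drawn at 1 + k1 r^2 times it, then the intrinsics apply), "xyz" and "orientation" of the camera in the world. Camera axes: x right, y down, z forward; pixel columns grow to the right and rows downward; lengths in m; the calibration is good to about 2 mm. A picture is of the moment at which its call begins: read the wrist's pose just before it. camera_params takes no time and is no camera call; for the wrist camera it gives the pose at the moment of the call.
A pose or a line that the arm cannot do raises ctrl.IKError and nothing moves.
- workorder.finish_job(): hands the job in; it is judged then, once.
The state is a dict: "time_s": time; "joint_positions": joint angles; "qd": joint speeds; "joint_efforts": joint torques, N m; "tcp_pos": TCP position; "ee_rot": TCP orientation; "wrist_force": force on the tool from outside, world axes, zero at the start; "wrist_torque": the same for the moment, N m; "gripper_width": opening from 0.0 (shut) to 1.0 (fully open); "gripper_force": force on a finger pad.
Only numpy, scipy, OpenCV 4.12 (cv2) and the standard library are available. Lean on these libraries where they do the work, as an engineer would, in place of code of your own. Each camera call takes 0.05 s, during which the arm holds its last target. There are 200 camera calls.

## Working session

There is one attempt and no reset: what is moved stays moved. The work goes in short steps, each a Python script; the robot and the scene stay as the last script left them, time stands still between calls to the robot, and variables do not carry over. Pictures are saved under pics/ and viewed, at most 10 in all, crops included, and the job is handed in when it is done.

```bash
mkdir -p pics; ls
python3 - <<'E'
from rig import ctrl,capture,camera_params
import cv2
for n in("scene","top"):
    cv2.imwrite(f"pics/{n}0.png",capture(n)[:,:,::-1]); print(n,camera_params(n))
s=ctrl.sense();print(s["time_s"],s["ee_rot"],s["wrist_force"])
E
```

```text
pics
scene {'intrinsics': array([[388.76907586,   0.        , 320.61151906],
       [  0.        , 388.76907586, 199.22153667],
       [  0.        ,   0.        ,   1.        ]]), 'k1': 0.021384396980201736, 'xyz': array([0.97636816, 0.29376896, 0.69693589]), 'orientation': array([ 0.42991756,  0.84318086, -0.29003487, -0.14176286])}
top {'intrinsics': array([[404.50943857,   0.        , 322.39677577],
       [  0.        , 404.50943857, 199.80034109],
       [  0.        ,   0.        ,   1.        ]]), 'k1': 0.02206151599985132, 'xyz': array([ 0.44421063, -0.02000058,  0.93778174]), 'orientation': array([ 0.70894069, -0.6994036 ,  0.0596953 , -0.06836794])}
0.1 [ 9.93857724e-01  1.10664372e-01  1.99487578e-05 -4.70362768e-04] [-0.63560501  0.52684379  0.43128299]
```

View pics/scene0.png

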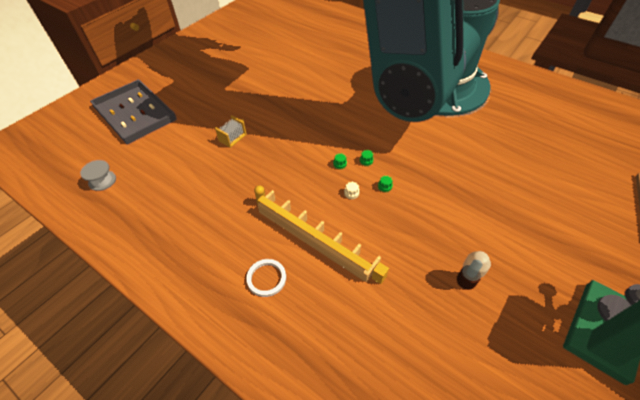

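View pics/top0.png

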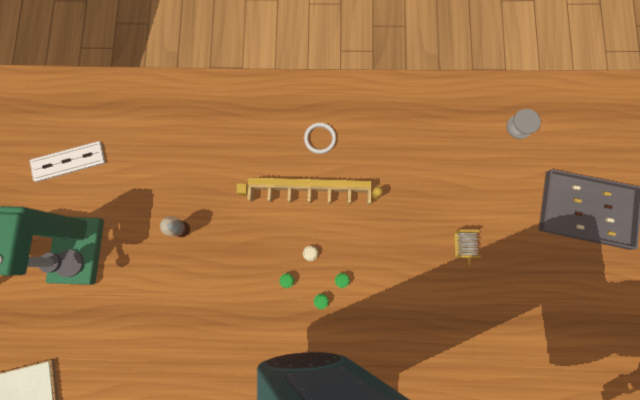

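The top view shows the round post at (376,191), which is the right (-y) end, and the square post at (241,188). The gaps therefore count from the right, with gap three near column 320.

Knob-shaped candidates in the top view are cream (310,253) and green (287,281), (343,280), (321,301). Only the one at (310,253) is cream, so I'll confirm it in a crop.

```bash
cat > h.py <<'E'
import numpy as np,cv2
from scipy.spatial.transform import Rotation as R
from rig import ctrl,kin,capture,camera_params
def ray(p,uv):
    K=p["intrinsics"];d=np.array([(uv[0]-K[0,2])/K[0,0],(uv[1]-K[1,2])/K[1,1]]);u=d.copy()
    for _ in range(10):u=d/(1+p["k1"]*(u@u))
    return R.from_quat(p["orientation"]).apply([u[0],u[1],1.])
def onz(p,uv,z):
    r=ray(p,uv);return p["xyz"]+r*(z-p["xyz"][2])/r[2]
def two(p,a,q,b):
    r,s=ray(p,a),ray(q,b);k=np.linalg.lstsq(np.c_[r,-s],q["xyz"]-p["xyz"],rcond=None)[0]
    A,B=p["xyz"]+k[0]*r,q["xyz"]+k[1]*s;return (A+B)/2,np.linalg.norm(A-B)
def blobs(m,amin=8):
    n,_,st,c=cv2.connectedComponentsWithStats(m.astype(np.uint8));return [(st[i],c[i]) for i in range(1,n) if st[i][4]>=amin]
E
python3 - <<'E'
from h import *
top=cv2.imread("pics/top0.png");P=camera_params("top")
hsv=cv2.cvtColor(top,cv2.COLOR_BGR2HSV)
for px in [(310,253),(376,191),(241,188),(310,184),(300,215)]:print(px,hsv[px[1],px[0]])
H,S,V=[hsv[:,:,i].astype(int) for i in range(3)]
m=(S<110)&(V>150);m[:230]=0;m[275:]=0;m[:,:280]=0;m[:,340:]=0
for s,c in blobs(m):print("cream",s,c,onz(P,c,.02))
y=(H>=20)&(H<=32)&(S>130)&(V>110);y[:165]=0;y[210:]=0;y[:,:225]=0;y[:,395:]=0
for s,c in blobs(y):print("brass",s,c,onz(P,c,.046))
a=cv2.resize(top[165:310,228:388],None,fx=4,fy=4,interpolation=cv2.INTER_CUBIC);cv2.imwrite("pics/c1.png",a)
E
```

```text
(310, 253) [ 21  58 237]
(376, 191) [ 21 161 217]
(241, 188) [ 21 158 208]
(310, 184) [ 21 159 208]
(300, 215) [ 15 160 187]
cream [303 246  15  15 179] [309.73184358 253.13407821] [0.48996307 0.01928515 0.02      ]
brass [248 178 123  10 844] [309.05094787 182.42890995] [0.64720214 0.02292347 0.046     ]
brass [237 184  10  11  93] [241.15053763 188.59139785] [0.6310799  0.17584583 0.046     ]
brass [372 187  10  11  73] [376.23287671 192.08219178] [ 0.62679908 -0.12843069  0.046     ]
```

View pics/c1.png

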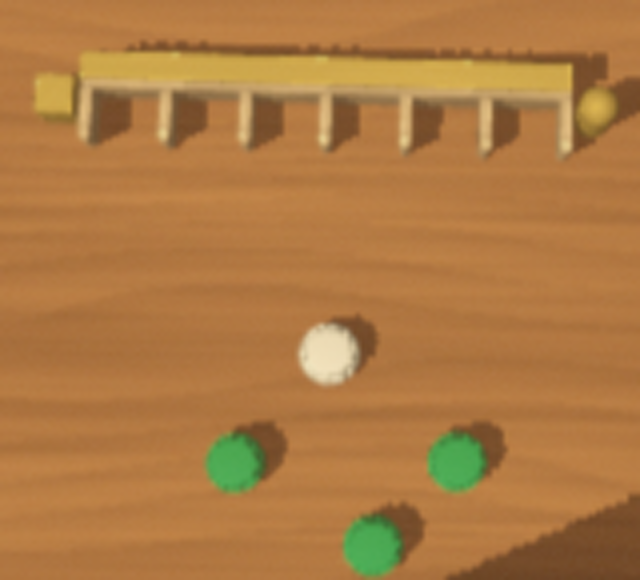

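The crop confirms one cream knob, with green ones to its left-rear, right-rear and rear. The round post's ball is at the right end. Next I'll refine the rack's yaw and take a wrist view from above.

```bash
cat >> h.py <<'E'
def down(a):return (R.from_euler("z",a)*R.from_euler("x",np.pi)).as_quat()
def strip_mask(img):
    hsv=cv2.cvtColor(img,cv2.COLOR_BGR2HSV);H,S,V=[hsv[:,:,i].astype(int) for i in range(3)]
    return (H>=20)&(H<=32)&(S>130)&(V>110)
E
python3 - <<'E'
from h import *
top=cv2.imread("pics/top0.png");P=camera_params("top")
y=strip_mask(top);y[:165]=0;y[210:]=0;y[:,:225]=0;y[:,395:]=0
B=[(s,c) for s,c in blobs(y)]
_,lab=cv2.connectedComponents(y.astype(np.uint8));l=lab[182,309]
pts=np.argwhere(lab==l)[:,::-1];w=np.array([onz(P,p,.046)[:2] for p in pts.astype(float)])
c=w.mean(0);v=np.linalg.svd(w-c,full_matrices=False)[2][0];v*=np.sign(v[1])
print("centre",c,"yaw",np.arctan2(-v[0],v[1]))
sq=onz(P,B[1][1],.036)[:2];rd=onz(P,B[2][1],.043)[:2];print(sq,rd,(sq+rd)/2,"yaw",np.arctan2(-(sq-rd)[0],(sq-rd)[1]),np.linalg.norm(sq-rd))
ctrl.set_gripper(0.)
ctrl.move_pose([.50,-.02,.25],down(.05))
s=ctrl.sense();print(s["time_s"],s["tcp_pos"],s["gripper_width"],s["wrist_force"])
p=camera_params("wrist");print(p);np.save("w1.npy",p,allow_pickle=True)
cv2.imwrite("pics/w1.png",capture("wrist")[:,:,::-1])
E
```

```text
centre [0.64720114 0.02302333] yaw -0.016214369261002764
[0.63317536 0.17804195] [ 0.62741332 -0.12879546] [0.63029434 0.02462325] yaw -0.018776618248709867 0.30689151057982733
3.1 [ 0.50002612 -0.02064299  0.24996685] -0.004092749748760419 [ 0.05730892 -0.63353278 -0.78078857]
{'intrinsics': array([[335.97872769,   0.        , 316.07361182],
       [  0.        , 335.97872769, 201.4003729 ],
       [  0.        ,   0.        ,   1.        ]]), 'k1': -0.009654151065709462, 'xyz': array([ 0.56615572, -0.01753213,  0.39343741]), 'orientation': array([ 0.71775124, -0.68316092, -0.09274323,  0.09758594])}
```

View pics/w1.png

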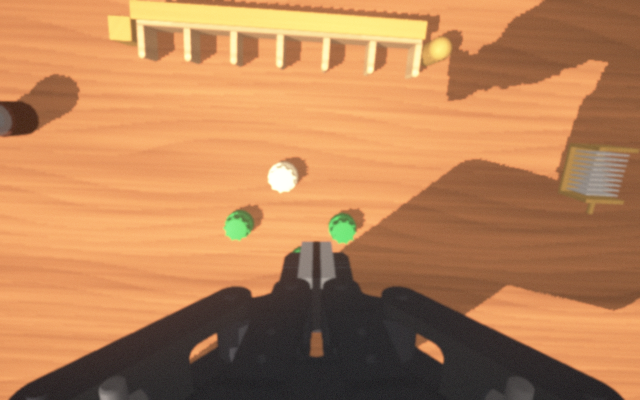

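The wrist view shows the strip from (131,1) to (427,38), the round post at (439,48), the cream knob at (283,177), and the fingertips at (316,245). I'll cross-check positions from this view.

Run:
```python
from h import *
im=cv2.imread("pics/w1.png");P=np.load("w1.npy",allow_pickle=True).item()
hsv=cv2.cvtColor(im,cv2.COLOR_BGR2HSV)
for px in [(283,177),(280,18),(120,27),(439,48),(280,35),(320,120)]:print(px,hsv[px[1],px[0]])
H,S,V=[hsv[:,:,i].astype(int) for i in range(3)]
m=(S<90)&(V>180);m[:150]=0;m[205:]=0;m[:,:255]=0;m[:,315:]=0
for s,c in blobs(m,50):
    print("cream",s,c,onz(P,c,.02)); 
    T=camera_params("top");print(two(P,c,T,(309.73,253.13)))
y=(H>=18)&(H<=34)&(S>130)&(V>150);y[80:]=0;y[:,:100]=0;y[:,460:]=0
_,lab=cv2.connectedComponents(y.astype(np.uint8))
for s,c in blobs(y,60):
    print("b",s,c,onz(P,c,.036)[:2],onz(P,c,.043)[:2],onz(P,c,.046)[:2])
for s,c in blobs(y,1500):
    l=lab[int(c[1]),int(c[0])];k=cv2.findContours((lab==l).astype(np.uint8),0,2)[0][0]
    b=cv2.boxPoints(cv2.minAreaRect(np.array([onz(P,p[0].astype(float),.046)[:2]*1000 for p in k],np.float32)));print(b, b.mean(0))
```

```text
(283, 177) [ 30   4 255]
(280, 18) [ 25 120 254]
(120, 27) [ 24 123 254]
(439, 48) [ 27 113 255]
(280, 35) [ 23  83 254]
(320, 120) [ 14 139 248]
cream [268 162  29  31 700] [282.05       176.88714286] [0.48972905 0.01712862 0.02      ]
(array([0.48979332, 0.0182544 , 0.01935177]), np.float64(0.00216431131255997))
b [108   0 319  41 576] [235.54340278  14.16666667] [0.64965462 0.06386928] [0.64801939 0.06227512] [0.64731857 0.06159192]
b [424  38  26  22 267] [437.61797753  49.20973783] [ 0.6283933  -0.13424843] [ 0.62717445 -0.13196267] [ 0.62665209 -0.13098307]
```

Run:
```python
from h import *
im=cv2.imread("pics/w1.png");P=np.load("w1.npy",allow_pickle=True).item()
q=R.from_quat(P["orientation"]).inv().apply(np.array([.50002612,-.02064299,.24996685])-P["xyz"])
K=P["intrinsics"];print("tcp proj",K@(q/q[2]))
hsv=cv2.cvtColor(im,cv2.COLOR_BGR2HSV);H,S,V=[hsv[:,:,i].astype(int) for i in range(3)]
y=(H>=18)&(H<=34)&(S>100)&(V>150);y[80:]=0;y[:,:100]=0;y[:,460:]=0
y[:,:131]=0;y[:,428:]=0
y=cv2.morphologyEx(y.astype(np.uint8),cv2.MORPH_OPEN,np.ones((7,7)))
k=max(cv2.findContours(y,0,2)[0],key=cv2.contourArea)
b=cv2.boxPoints(cv2.minAreaRect(np.array([onz(P,p[0].astype(float),.046)[:2]*1000 for p in k],np.float32)));print(b,b.mean(0))
e=b[1]-b[0];print([np.linalg.norm(b[i]-b[i-1]) for i in(1,2)])
a=im[225:275,270:365];cv2.imwrite("pics/tip.png",cv2.resize(np.vstack([im[0:70,100:460][:, :285],np.hstack([a,a,a])]),None,fx=2.6,fy=2.6,interpolation=cv2.INTER_CUBIC))
```

```text
tcp proj [315.67029854 256.39655469   1.        ]
[[ 633.7846   -117.311066]
 [ 650.84247  -117.58467 ]
 [ 655.2846    159.37123 ]
 [ 638.22675   159.64484 ]] [644.5346    21.030083]
[np.float32(17.060057), np.float32(276.99152)]
```

View pics/tip.png

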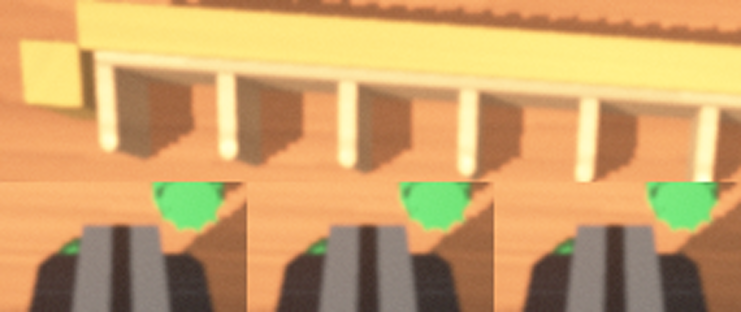

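The fingertips at column 316.2 match the projected TCP at 315.7, so the calibration holds. Now I'll do the strip run, shut and pressing about 3–4 mm.

```bash
cat >> h.py <<'E'
YAW=-.0165;S0=np.array([.646,.0218])
U=np.array([np.cos(YAW),np.sin(YAW)]);V_=np.array([-U[1],U[0]])
def rk(x,y):return S0+(x-.015)*U+y*V_     # rack frame -> world xy
def p3(xy,z):return [float(xy[0]),float(xy[1]),z]
E
python3 - <<'E'
from h import *
a,b=rk(.015,-.115),rk(.015,-.023)
ctrl.move_pose(p3(a,.12),down(YAW));ctrl.line_to(p3(a,.053),rate=.1);ctrl.wait(.3)
f0=np.mean([(ctrl.wait(.02),ctrl.sense()["wrist_force"])[1] for _ in range(10)],0);print("f0",f0)
def F():return (np.mean([(ctrl.wait(.02),ctrl.sense()["wrist_force"])[1] for _ in range(8)],0)-f0).round(2)
ok=False
for z in np.arange(.047,.0405,-.001):
    ctrl.line_to(p3(a,z),rate=.02);f=F();t=ctrl.sense()["tcp_pos"][2];print(round(z,4),t.round(5),f)
    if f[2]>1.4: ok=True;break
if ok:
    for y in (-.092,-.069,-.046,-.023):
        ctrl.line_to(p3(rk(.015,y),z),rate=.04);print(y,F(),np.round(ctrl.sense()["tcp_pos"]-p3(rk(.015,y),z),5))
    P=camera_params("wrist");np.save("w2.npy",P,allow_pickle=True);cv2.imwrite("pics/w2.png",capture("wrist")[:,:,::-1])
    cv2.imwrite("pics/s2.png",capture("scene")[:,:,::-1])
print(ctrl.sense()["time_s"])
E
```

```text
f0 [-0.07606454  0.16459555 -0.08087844]
0.047 0.04708 [-0.04 -0.32  0.13]
0.046 0.04604 [ 0.22 -0.11  0.42]
0.045 0.04502 [ 0.89 -0.02  1.32]
0.044 0.044 [ 0.44 -0.02  1.71]
-0.092 [-0.05  0.91  1.32] [-4.e-05 -9.e-05 -4.e-05]
-0.069 [0.48 0.78 1.54] [-2.e-05 -7.e-05 -0.e+00]
-0.046 [-0.2   0.64  1.42] [-1.e-05 -6.e-05 -1.e-05]
-0.023 [0.12 0.77 1.31] [-1.e-05 -4.e-05 -1.e-05]
10.5417
```

Run:
```python
import cv2
a=cv2.imread("pics/w2.png");b=cv2.imread("pics/s2.png")[150:300,230:410]
cv2.imwrite("pics/v2.png",cv2.resize(a,None,fx=1.2,fy=1.2));
```

```text
(no output)
```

View pics/v2.png

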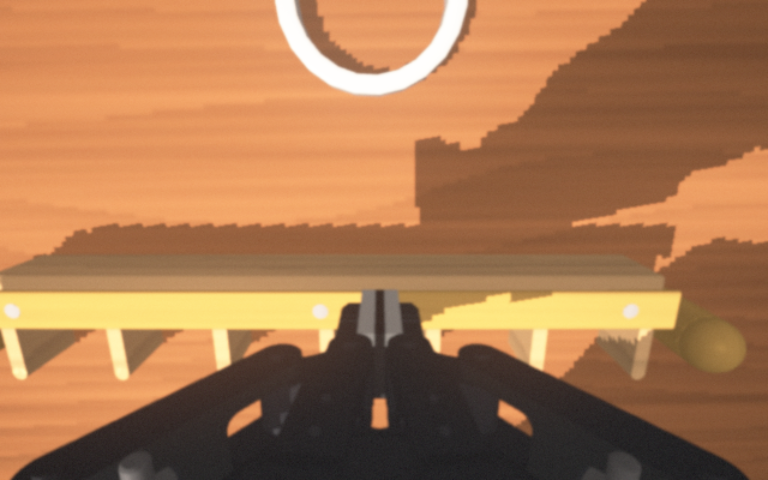

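The tip at column 380 sits midway between the third gap's dividers (about 326 and 433), counting from the round post on the right, and it rests on the strip. It is also 2–3 mm far in x, so I'll correct the rack's x.

Next I'll lift and cradle the knob with the fingers 12 mm apart, pushing it to a point in front of the gap.

```bash
sed -i 's/S0=np.array(\[.646,.0218\])/S0=np.array([.644,.0216])/' h.py
cat >> h.py <<'E'
def knob(P,im,z=.02,far=None):
    hsv=cv2.cvtColor(im,cv2.COLOR_BGR2HSV);m=(hsv[:,:,1]<60)&(hsv[:,:,2]>215)
    return [(s[:4],c.round(1),onz(P,c,z)[:2].round(4)) for s,c in blobs(m,150)]
E
python3 - <<'E'
from h import *
t=np.array(ctrl.sense()["tcp_pos"]);ctrl.line_to([t[0],t[1],.12],rate=.12)
ctrl.set_gripper(.14)
k=np.array([.4898,.0178]);g=rk(-.058,-.023);d=g-k;L=np.linalg.norm(d);d/=L;a=np.arctan2(d[1],d[0]);print(g,L,a)
s=k-.042*d
ctrl.move_pose(p3(s,.12),down(a));ctrl.line_to(p3(s,.004),rate=.1)
f0=ctrl.sense()["wrist_force"]
ctrl.line_to(p3(s+.02*d,.004),rate=.05)
print(ctrl.sense()["wrist_force"]-f0,ctrl.sense()["gripper_width"],ctrl.sense()["time_s"])
P=camera_params("wrist");np.save("w3.npy",P,allow_pickle=True);im=capture("wrist")[:,:,::-1].copy();cv2.imwrite("pics/w3.png",im)
for r in knob(P,im):print(r)
E
```

```text
[ 5.70630454e-01 -1.92423849e-04] 0.08280875333613096 -0.2190237866954975
[-0.25810414 -0.48229589  0.80149021] 0.1386557073323348 18.4417
(array([289, 202,  30,  29], dtype=int32), array([303.8, 215.4]), array([0.494 , 0.0213]))
```

View pics/w3.png

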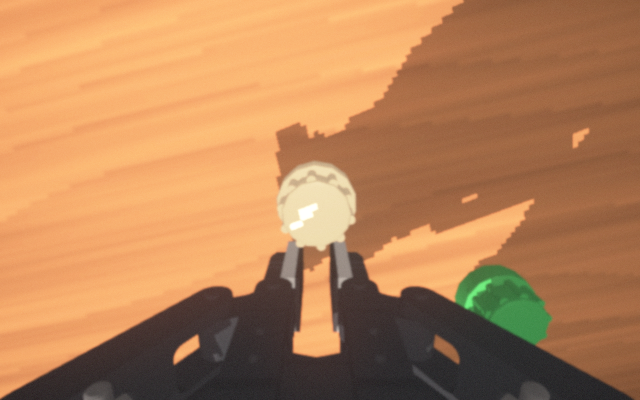

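The knob at (316,207) is centred between the fingertips (292 and 345), and the fingers are about to touch it. I'll push to the pre-mouth point.

Run:
```python
from h import *
t=np.array(ctrl.sense()["tcp_pos"]);a=-.2190;d=np.array([np.cos(a),np.sin(a)]);g=rk(-.058,-.023)
e=g-.024*d
ctrl.line_to(p3(e,.004),rate=.04);s=ctrl.sense();print(s["tcp_pos"],s["wrist_force"])
ctrl.line_to(p3(e-.02*d,.004),rate=.08)
h=e-.02*d
P=camera_params("wrist");np.save("w4.npy",P,allow_pickle=True);im=capture("wrist")[:,:,::-1].copy();cv2.imwrite("pics/w4.png",im)
P=camera_params("scene");cv2.imwrite("pics/s4.png",capture("scene")[:,:,::-1])
print(ctrl.sense()["time_s"],g)
```

```text
[0.54712899 0.00505336 0.00402073] [-0.43446318 -0.12231055  0.0483704 ]
21.1583 [ 5.70630454e-01 -1.92423849e-04]
```

View pics/w4.png

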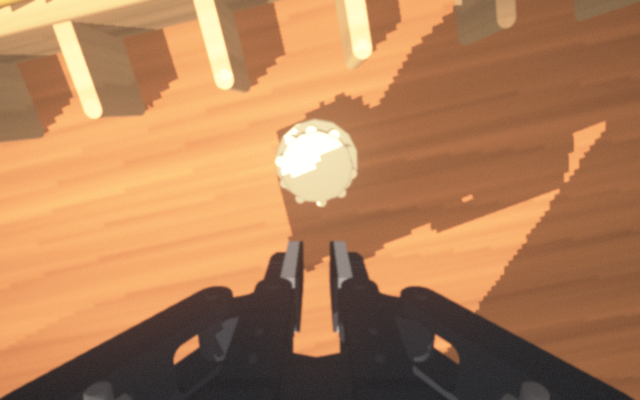

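The knob's top is at about (317,163) and the divider noses are at (92,112), (225,82), (361,54) and (505,22). I'll cast these into the rack frame.

Run:
```python
from h import *
P=np.load("w4.npy",allow_pickle=True).item()
def inr(w):q=np.array(w)[:2]-S0;return (np.array([q@U+.015,q@V_])*1000).round(1)
for c in [(92,112),(225,82),(361,54),(505,22)]:print(inr(onz(P,c,.029)))
print("knob",inr(onz(P,(316.5,163),.024)),onz(P,(316.5,163),.024))
print("tcp-model g",inr(rk(-.058,-.023)))
```

```text
[-21.8  47.5]
[-21.7   0.1]
[-22.3 -45.9]
[-22.  -92.8]
knob [-55.3 -24.2] [ 0.57330188 -0.00146265  0.024     ]
tcp-model g [-58. -23.]
```

The knob is within about 1 mm of gap three's centre line (-22.9). Now I'll push it straight in along the rack axis, stopping on force.

Run:
```python
from h import *
y=-.0230
ctrl.line_to(p3(rk(-.103,y),.004),down(YAW),rate=.06);ctrl.wait(.2)
def F(f=0):return np.mean([(ctrl.wait(.02),ctrl.sense()["wrist_force"])[1] for _ in range(6)],0)-f
f0=F()
ctrl.line_to(p3(rk(-.046,y),.004),rate=.04);print(F(f0).round(2))
for x in np.arange(-.044,-.0295,.0015):
    ctrl.line_to(p3(rk(x,y),.004),rate=.02);f=F(f0);print(round(x,4),f.round(2))
    if f@np.r_[U,0]<-2.5:break
P=camera_params("wrist");np.save("w5.npy",P,allow_pickle=True);im=capture("wrist")[:,:,::-1].copy();cv2.imwrite("pics/w5.png",im)
print(ctrl.sense()["time_s"])
```

```text
Traceback (most recent call last):
rig.IKError: the arm cannot follow that straight line within its joint ranges
```

```bash
cat > push.py <<'E'
from h import *
y=-.0230
t=np.array(ctrl.sense()["tcp_pos"]);ctrl.line_to([t[0],t[1],.08],rate=.1)
ctrl.move_pose(p3(rk(-.105,y),.08),down(YAW));ctrl.line_to(p3(rk(-.105,y),.004),rate=.1);ctrl.wait(.2)
def F(f=0):return np.mean([(ctrl.wait(.02),ctrl.sense()["wrist_force"])[1] for _ in range(6)],0)-f
f0=F()
ctrl.line_to(p3(rk(-.046,y),.004),rate=.04);print(F(f0).round(2))
for x in np.arange(-.044,-.0295,.0015):
    ctrl.line_to(p3(rk(x,y),.004),rate=.02);f=F(f0);print(round(x,4),f.round(2))
    if f[:2]@U<-2.5:break
P=camera_params("wrist");np.save("w5.npy",P,allow_pickle=True);im=capture("wrist")[:,:,::-1].copy();cv2.imwrite("pics/w5.png",im)
print(ctrl.sense()["time_s"])
E
python3 push.py
```

```text
[-0.01 -0.02 -0.79]
-0.044 [-0.05 -0.44 -0.18]
-0.0425 [-0.32 -0.16 -0.41]
-0.041 [-0.18 -0.27 -0.38]
-0.0395 [-0.05 -0.11 -0.56]
-0.038 [ 0.18  0.12 -0.55]
-0.0365 [-0.09  0.02 -0.37]
-0.035 [-5.31 -0.16  1.57]
32.475
```

View pics/w5.png

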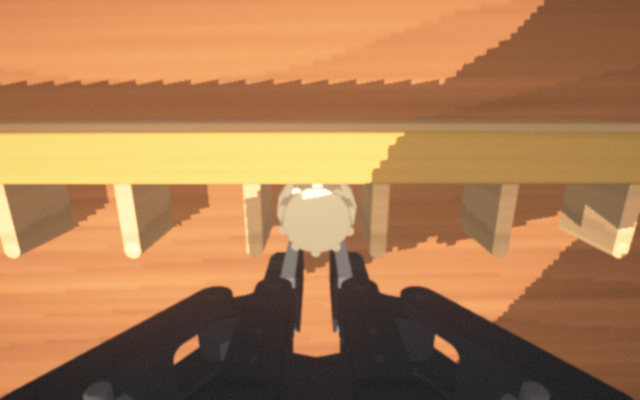

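The knob is in gap three, between dividers 254 and 375, with the end divider on the round-post side at 625. The 5 N step is the knob reaching the back. I'll withdraw, park and check.

Run:
```python
from h import *
y=-.023
ctrl.line_to(p3(rk(-.07,y),.004),rate=.06);ctrl.line_to(p3(rk(-.085,y),.12),rate=.12)
P=camera_params("wrist");im=capture("wrist")[:,:,::-1].copy()
cv2.imwrite("pics/w6.png",im);np.save("w6.npy",P,allow_pickle=True)
ctrl.line_to([.36,-.05,.25],rate=.15)
b=cv2.imread("pics/top0.png");t=capture("top")[:,:,::-1].copy();cv2.imwrite("pics/top6.png",t)
A=cv2.resize(t[165:305,228:388],(400,350),interpolation=cv2.INTER_CUBIC)
cv2.imwrite("pics/v6.png",np.hstack([A,cv2.resize(im[60:340,180:500],(400,350))]))
print(ctrl.sense()["time_s"])
T=camera_params("top");hsv=cv2.cvtColor(t,cv2.COLOR_BGR2HSV);m=(hsv[:,:,1]<110)&(hsv[:,:,2]>150);m[:185]=0;m[215:]=0;m[:,:300]=0;m[:,340:]=0
for s,c in blobs(m,20):
    w=onz(T,c,.026)[:2]-np.array([.6472,.0230]);print(s,c,"rack",w@U+.015,w@V_)
```

```text
36.1167
[312 190  14  16 176] [318.73863636 197.29545455] rack -0.014758869544519403 -0.022560341398211493
```

View pics/v6.png

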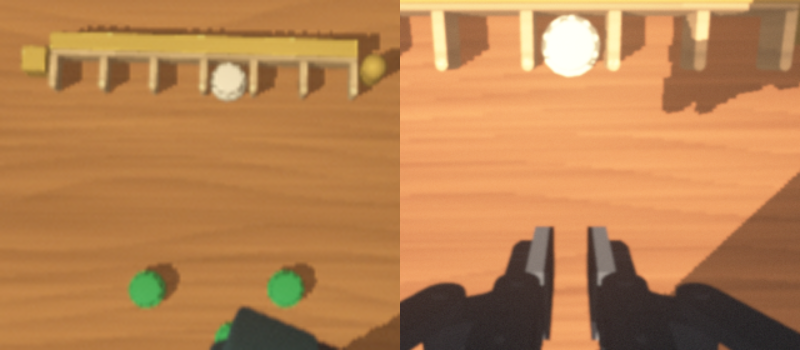

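The cream knob sits in gap three, between the second and third dividers from the end divider by the round post. In the wrist crop its centre is at (571,46), about 12 mm inside the nose line, which matches home. The greens haven't moved, so I'll hand in.

```bash
python3 -c "
from rig import workorder;print(workorder.finish_job())"
```

```text
the job is handed in; nothing more can be done
None
```

The job is handed in at about 36 s of the 72 s: the fingertip ran lightly (about 1.5 N) along the strip from gap one to gap three, and the cream knob was pushed flat into gap three until it met the back, with the arm drawn clear.

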